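# Shut the blue hopper's slide gate

## Task

The blue parts hopper is about to be refilled, but its slide gate still stands open. Push the gate fully shut by its blue paddle until the spring catch pops up behind it, then let go and move clear; leave the orange hopper's gate open as it is.

Things in the scene. Friction and masses are not known exactly. Their poses are not given: they have to be found in the camera images.
- blue_handle (a point): Blue upright paddle on the blue hopper's gate, 34 mm wide, 10 thick, top 90 mm above the bench. Point: middle of its robot-side face, 72 up. x: level, the way to push it shut (away from the robot, up to 17 deg askew); y: along its width; z up. The gate plate under it (top 52 mm up) goes on 20 mm on the robot's side: stay above it. Gate shut, the funnel rim (132 mm up) is 74 mm beyond the paddle.
- blue_gate (a joint): How far the blue hopper's flat steel gate is open, m: 0 = hard against the end stop, 0.070 = wide open; starts at 0.045 to 0.068. It slides straight with about 6 N of friction and stays where it is left. The catch springs up once it is below 0.010; the last 10 mm are free overrun. Hopper: funnel 96 mm wide at the far end of a low stand 277 x 96 mm, fixed to the bench.
- blue_catch (a joint): Brass spring catch, 22 mm wide, in the blue stand's deck, held down by the gate plate while the gate is open: about 0.007 (m) when pressed down, 0 to 0.001 when it has sprung up behind the plate's outer edge and keeps the gate from sliding back. It works by itself; do not touch it.
- orange_gate (a joint): How far the gate of the orange hopper is open, m, as for the blue one; starts at 0.052 to 0.068 and must be left open. This hopper is like the blue one but for its orange funnel and paddle, and stands about 0.2 m or more to the left or right of it; the two may change places.

How it is judged:
By the outcome, as a careful person would: the job done as asked, in the order asked, and still so for the second after the job is handed in, with the robot touching nothing.
It also fails if it takes over 26 s, if anything falls off the work surface, if the arm or the gripper's body presses on something with over 40 N, if the wrist force passes 120 N, or if a joint passes its speed limit or range.

## Robot

A 7-joint arm with a two-finger parallel gripper is mounted at the origin on a cart in front of the work surface, level with it; the furniture and walls round the work are solid. World frame = base frame: x ahead of the robot, y to its left, z up, the work surface at z = 0. Lengths are in m, angles in rad, forces in N, time in s.
With the tool pointing down it reaches from about 0.4 to 0.85 m from the base axis. Payload 6.9 kg.
Tool frame: the origin (TCP) lies between the finger pads; the fingertips stand 19 mm ahead of it and the grasp point (between the pads) is the TCP (finger_overhang is the distance from the TCP to the fingertips, in m); z points along the fingers, y is the line along which they close (so a half turn about z gives the same grasp; the last joint's range is limited). The gripper opens to 85 mm and grips with 20 to 120 N. Pads are 22 mm wide; open, the fingers measure 114 mm over their backs; the gripper's body (76 mm by 85 mm) begins 54 mm behind the grasp point. The pads swing forward as they close: fully open they stand 13 mm farther back than shut.
Start: joints at [-1.147, 0.507, -0.238, 1.5, 0.126, 1.149, -0.155], TCP at [0.196, 0.593, 0.25] pointing down, gripper open.
Joint ranges: [-3.08, 3.08], [-0.24, 2.05], [-1.43, 1.35], [0, 2.5], [-1.52, 4.66], [0.17, 1.96], [-2.89, 2.89]. Speed limits (rad/s): [2.39, 2.39, 3.14, 3.14, 3.14, 3.14, 3.14].

## Interface

Orientations are given as a unit quaternion [x, y, z, w].
In Python, from rig import get_state, snapshot, camera_info, job_done, finger_overhang gives the robot as it stands. The module is installed in compiled form; this text tells all that it offers.
- The arm moves only by the tool servo_tool, never from a script. Its argument "plan" is a list that holds one entry, the list of rows, each a list of 7 numbers: the closure, from 0 (fully open) to 1 (shut), then the shift along the tool's x, y, z in m, then the turn, a rotation vector about the tool's x, y, z in degrees. In form: [[[jaw, x, y, z, wx, wy, wz], ...]]. A call has exactly 5 rows; each row is the pose to reach, as a shift and turn from the pose commanded when the call began, along the tool's axes at that moment; what a row does not reach only later rows make up. A row lasts 1/10 s, in which the tool goes at most 50 mm and 8.59 degrees, less where a joint would pass 70% of its speed; a pose out of reach is approached as far as the arm can. A call with a gripper value outside its range is refused whole. The fingers move at their own pace and stop on an object; the grip force is fixed at half the most. Time passes only in rows, so rows that repeat a pose let the fingers close, or fill a call up. It gives the time, the measured TCP pose, the force, the opening and the grip force at its end, in the units of the state.
- get_state(): the state, without advancing time (a new reading comes with each control period).
- snapshot(name): name is "scene" or "top"; returns the picture (400x640x3 uint8, red, green, blue); there is no depth.
- camera_info(name): a dict with "camera_matrix" (3x3 intrinsics, pixels), "R" (3x3) and "t" (3): a world point X has camera coordinates R X + t. Camera axes: x right, y down, z forward; pixel columns grow to the right and rows downward; lengths in m; the calibration is good to about 2 mm. A picture is of the moment at which its call begins. camera_info takes no time and is no camera call.
- job_done(): hands the job in; it is judged then, once.
The state is a dict: "time": time; "joint_pos": joint angles; "qvel": joint speeds; "joint_torque": joint torques, N m; "position": TCP position; "orientation": TCP orientation; "ft_force": force on the tool from outside, world axes, zero at the start; "wrist_torque": the same for the moment, N m; "opening": opening from 0.0 (shut) to 1.0 (fully open); "grasp_force": force on a finger pad.
Only numpy, scipy, OpenCV 4.12 (cv2) and the standard library are available. Lean on these libraries where they do the work, as an engineer would, in place of code of your own. Each camera call takes 0.05 s, during which the arm holds its last target. There are 200 camera calls.

## Working session

There is one attempt and no reset: what is moved stays moved. The work goes in short steps, Python scripts to look and compute and a tool call to move; the robot and the scene stay as the last step left them, time stands still between calls to the robot, and variables do not carry over. Pictures are saved under pics/ and viewed, at most 10 in all, crops included, and the job is handed in when it is done.

Besides the shell and the picture viewer there is one more tool, called after "Request:" by a JSON object that holds its "api" and its "payload". servo_tool: Moves the arm, as the interface text tells. Its arguments: {"type":"object","properties":{"plan":{"type":"array","items":{"type":"array","items":{"type":"array","items":{"type":"number"}}}}},"required":["plan"]}

```bash
mkdir -p pics; python3 - <<'E'
from rig import *
import cv2
for n in ("scene","top"):
    cv2.imwrite(f"pics/{n}0.png",snapshot(n)[:,:,::-1])
    c=camera_info(n);print(n,c["camera_matrix"].tolist(),c["R"].round(4).tolist(),c["t"].round(4).tolist())
s=get_state();print(s["time"],s["position"],s["orientation"])
E
```

```text
scene [[393.07289138640357, 0.0, 315.54243865967607], [0.0, 393.07289138640357, 202.39760133757648], [0.0, 0.0, 1.0]] [[-0.8937, -0.4487, -0.0034], [-0.3468, 0.6954, -0.6294], [0.2848, -0.5613, -0.7771]] [0.5125, 0.2915, 0.7884]
top [[455.3692713340794, 0.0, 309.9976178412793], [0.0, 455.3692713340794, 200.37218946081015], [0.0, 0.0, 1.0]] [[0.018, -0.9997, 0.0178], [-0.9822, -0.021, -0.1869], [0.1872, -0.0141, -0.9822]] [-0.0947, 0.5913, 1.1256]
0.1 [0.19581935 0.59308357 0.24952035] [ 1.58705298e-01  9.87325668e-01 -8.00412623e-04 -1.09728494e-04]
```

View pics/scene0.png

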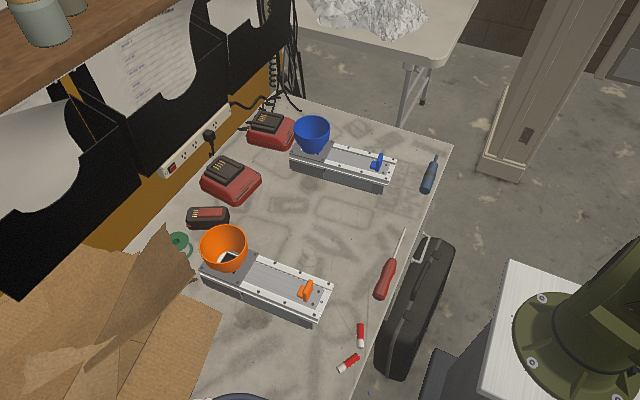

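View pics/top0.png

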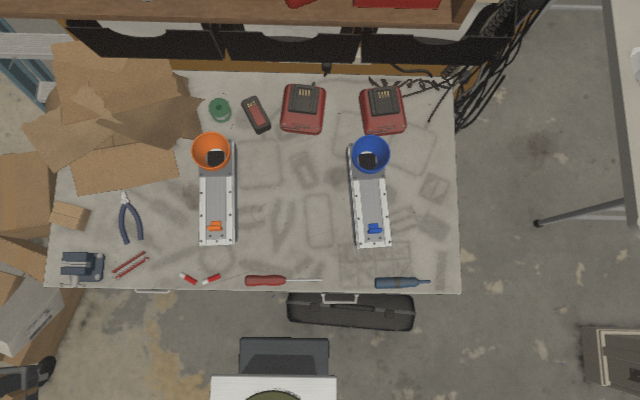

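The blue hopper is on the right, with its paddle at top-view (375,229). The orange one is on the left, with its paddle at (215,226). I'll zoom in and measure.

```bash
cat > h.py <<'E'
import numpy as np, cv2
from rig import *
def proj(n,X):
    c=camera_info(n);p=c["camera_matrix"]@(c["R"]@np.array(X,float)+c["t"]);return p[:2]/p[2]
def back(n,uv,z):
    c=camera_info(n);d=c["R"].T@np.linalg.solve(c["camera_matrix"],[*uv,1.]);o=-c["R"].T@c["t"]
    return o+d*(z-o[2])/d[2]
def blue(im,lo=(108,130,60),hi=(125,255,255)):
    return cv2.inRange(cv2.cvtColor(im,cv2.COLOR_RGB2HSV),lo,hi)
E
python3 - <<'E'
from h import *
t=cv2.imread("pics/top0.png");s=cv2.imread("pics/scene0.png")
a=cv2.resize(t[130:255,335:405],None,fx=4.6,fy=4.6,interpolation=cv2.INTER_CUBIC)
b=cv2.resize(s[105:200,280:405],None,fx=3.6,fy=3.6,interpolation=cv2.INTER_CUBIC)
o=np.zeros((580,800,3),np.uint8);o[:a.shape[0],:a.shape[1]]=a;o[:b.shape[0],330:330+b.shape[1]]=b
cv2.imwrite("pics/crop0.png",o)
print("tcp",proj("top",get_state()["position"]),proj("scene",get_state()["position"]))
for n,im,(u0,v0,u1,v1) in (("top",t,(360,215,392,240)),("scene",s,(362,145,390,178))):
    m=blue(im[v0:v1,u0:u1,::-1].copy());v,u=np.nonzero(m);print(n,len(u),u.min()+u0,u.max()+u0,v.min()+v0,v.max()+v0)
    for r in range(m.shape[0]): print(r+v0,''.join('#' if x else '.' for x in m[r]))
E
```

```text
tcp [-30.54430553 370.66968641] [402.86158514 795.56101535]
top 99 368 381 224 232
215 ................................
216 ................................
217 ................................
218 ................................
219 ................................
220 ................................
221 ................................
222 ................................
223 ................................
224 .........#########..............
225 .........#########..............
226 .........#########..............
227 .........#########..............
228 .........#############..........
229 .........#############..........
230 .........#############..........
231 .........############...........
232 ........############............
233 ................................
234 ................................
235 ................................
236 ................................
237 ................................
238 ................................
239 ................................
scene 97 370 382 153 171
145 ............................
146 ............................
1
[... 321 characters left out ...]
.......
157 ................#####.......
158 ................#####.......
159 ................####........
160 ...............#####........
161 ..........####.#####........
162 ..........#####..###........
163 ..........####...###........
164 .........#####...##.........
165 .........#####...##.........
166 ........######..###.........
167 ........######..##..........
168 ............#...##..........
169 .............#..#...........
170 ..............###...........
171 ...............#............
172 ............................
173 ............................
174 ............................
175 ............................
176 ............................
177 ............................
```

View pics/crop0.png

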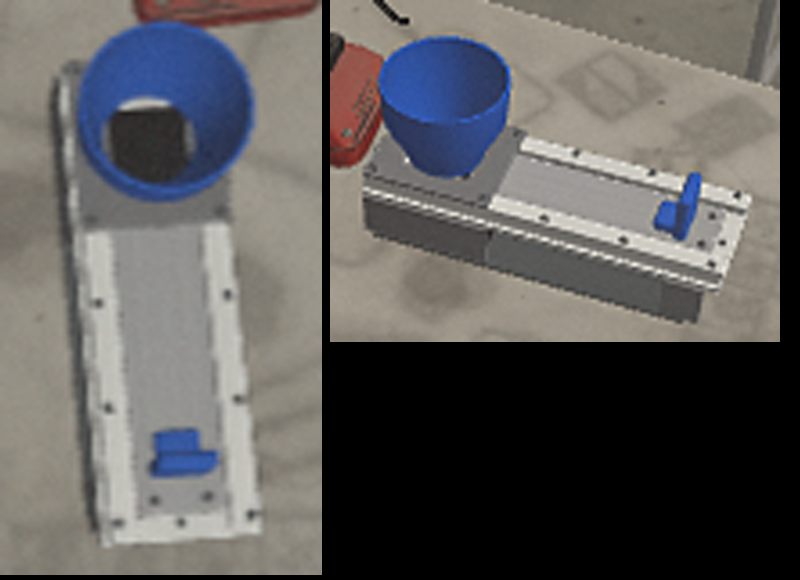

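```bash
python3 - <<'E'
from h import *
c=camera_info("top");print("cam",-c["R"].T@c["t"])
f=lambda x,y,z:back("top",(335-.39+x/4.6,130-.39+y/4.6),z)
P={k:f(*v) for k,v in dict(LT=(85,232,.055),LB=(103,543,.055),RT=(228,225,.055),RB=(261,531,.055),
 pL=(151,475,.09),pR=(216,469,.09),pfL=(152,455,.09),pfR=(217,450,.09)).items()}
for k,v in P.items():print(k,v.round(4))
for a,b in(("LB","LT"),("RB","RT")):
    d=P[b]-P[a];print(np.degrees(np.arctan2(d[1],d[0])))
for a,b in(("LB","RB"),("pL","pR")):
    d=P[b]-P[a];print("perp",np.degrees(np.arctan2(d[0],-d[1])),np.linalg.norm(d))
g=lambda x,y,z:back("scene",(280-.36+(x-330)/3.6,105-.36+y/3.6),z)
print("scene top corner",g(697,174,.09),"right face edges",g(692,238,.052))
E
```

```text
cam [ 0.37167626 -0.06640104  1.21781756]
LT [ 0.6501 -0.1953  0.055 ]
LB [ 0.473  -0.2054  0.055 ]
RT [ 0.656  -0.2773  0.055 ]
RB [ 0.4814 -0.2935  0.055 ]
pL [ 0.5073 -0.2273  0.09  ]
pR [ 0.5112 -0.2627  0.09  ]
pfL [ 0.5182 -0.2279  0.09  ]
pfR [ 0.5216 -0.2633  0.09  ]
3.2490565946376595
5.305783734900516
perp 5.4358170512502575 0.0885067436790291
perp 6.420129598904737 0.03559134725916327
scene top corner [ 0.51516418 -0.26404818  0.09      ] right face edges [ 0.50456001 -0.23927886  0.052     ]
```

Request:
{"api": "servo_tool", "payload": {"plan": [[[1, -0.043, -0.018, 0, 0, 0, -4], [1, -0.085, -0.036, 0, 0, 0, -8], [1, -0.128, -0.055, 0, 0, 0, -12], [1, -0.17, -0.073, 0, 0, 0, -16], [1, -0.213, -0.091, 0, 0, 0, -20]]]}}

```text
time: 0.6
position: [0.3706, 0.4388, 0.25]
orientation: [-0.017, 1.0, -0.0, -0.0]
ft_force: [0.7, 0.7, 0.3]
opening: 0.138
grasp_force: 0.0
```

Request:
{"api": "servo_tool", "payload": {"plan": [[[1, -0.012, -0.047, 0, 0, 0, 0], [1, -0.024, -0.094, 0, 0, 0, 0], [1, -0.036, -0.141, 0, 0, 0, -1], [1, -0.048, -0.188, 0, 0, 0, -2], [1, -0.06, -0.235, 0, 0, 0, -3.3]]]}}

```text
time: 1.1
position: [0.4368, 0.2052, 0.2501]
orientation: [-0.044, 0.999, -0.0, -0.0]
ft_force: [1.7, -0.2, -0.1]
opening: 0.003
grasp_force: 0.0
```

Request:
{"api": "servo_tool", "payload": {"plan": [[[1, 0.001, -0.047, 0, 0, 0, 0], [1, 0.002, -0.094, 0, 0, 0, 0], [1, 0.003, -0.141, 0, 0, 0, 0], [1, 0.005, -0.188, 0, 0, 0, 0], [1, 0.006, -0.235, 0, 0, 0, 0]]]}}

```text
time: 1.6
position: [0.4509, -0.0293, 0.2502]
orientation: [-0.044, 0.999, -0.0, -0.0]
ft_force: [1.2, -0.1, 0.1]
opening: 0.003
grasp_force: 0.0
```

Request:
{"api": "servo_tool", "payload": {"plan": [[[1, 0.001, -0.046, 0, 0, 0, 0], [1, 0.002, -0.092, 0.01, 0, 0, 0], [1, 0.003, -0.138, 0.03, 0, 0, 0], [1, 0.005, -0.18, 0.06, 0, 0, 0], [1, 0.006, -0.22, 0.09, 0, 0, 0]]]}}

```text
time: 2.1
position: [0.4645, -0.2476, 0.1606]
orientation: [-0.044, 0.999, -0.0, 0.0]
ft_force: [0.0, -0.4, 0.3]
opening: 0.001
grasp_force: 0.0
```

```bash
python3 - <<'E'
from h import *
s=get_state();print(s["position"],s["orientation"].round(4))
t=snapshot("top")[:,:,::-1];c=snapshot("scene")[:,:,::-1]
o=np.hstack([cv2.resize(t[150:270,310:420],(400,436),interpolation=3),cv2.resize(c[90:210,300:410],(400,436),interpolation=3)])
cv2.imwrite("pics/c1.png",o)
E
```

```text
[ 0.46445518 -0.24761818  0.16061734] [-4.37e-02  9.99e-01 -3.00e-04  4.00e-04]
```

View pics/c1.png

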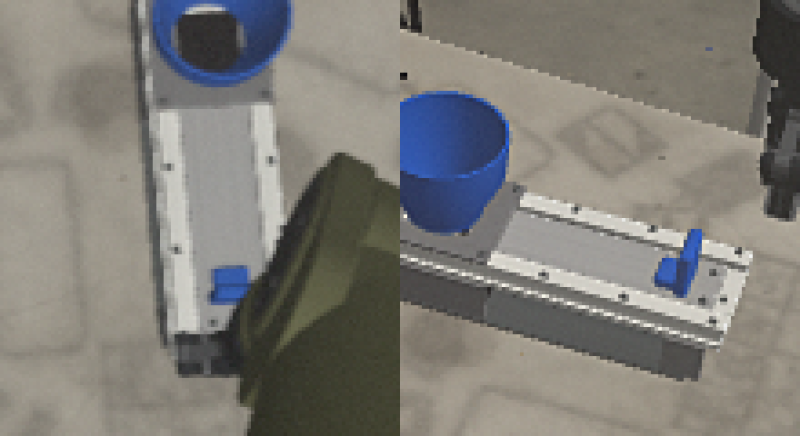

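The gripper stands behind the paddle: the fingertips are at about (780,215) in the right crop and the paddle at (690,260). Next I descend.

Request:
{"api": "servo_tool", "payload": {"plan": [[[1, 0, 0, 0.025, 0, 0, 0], [1, 0, 0, 0.05, 0, 0, 0], [1, 0, 0, 0.07, 0, 0, 0], [1, 0, 0, 0.079, 0, 0, 0], [1, 0, 0, 0.079, 0, 0, 0]]]}}

```text
time: 2.7
position: [0.4641, -0.2448, 0.0815]
orientation: [-0.044, 0.999, 0.001, -0.001]
ft_force: [-0.1, -0.3, -0.1]
opening: -0.002
grasp_force: 0.0
```

```bash
python3 - <<'E'
from h import *
s=get_state();print(s["position"],s["orientation"].round(4),s["ft_force"])
c=snapshot("scene")[:,:,::-1]
cv2.imwrite("pics/c2.png",cv2.resize(c[90:210,280:440],(800,600),interpolation=3))
E
```

```text
[ 0.46408628 -0.24484921  0.08153811] [-4.42e-02  9.99e-01  6.00e-04 -1.00e-03] [-0.13423204 -0.30596101 -0.11071387]
```

View pics/c2.png

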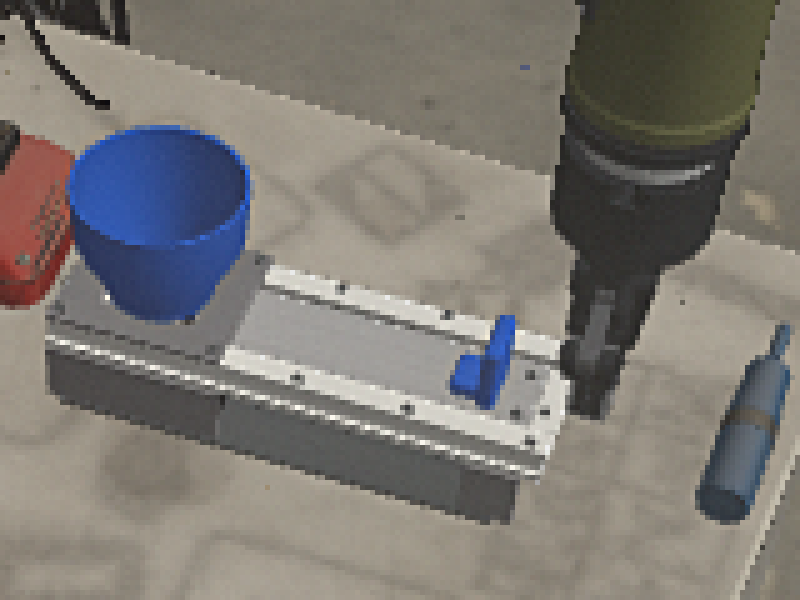

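Fingers are just behind the plate's end and above it (tips near (590,410)), and clear of everything. Now I start the push.

Request:
{"api": "servo_tool", "payload": {"plan": [[[1, -0.007, -0.002, 0, 0, 0, 0], [1, -0.014, -0.003, 0, 0, 0, 0], [1, -0.021, -0.003, 0, 0, 0, 0], [1, -0.029, -0.003, 0, 0, 0, 0], [1, -0.037, -0.003, 0, 0, 0, 0]]]}}

```text
time: 3.25
position: [0.5019, -0.2453, 0.0826]
orientation: [-0.044, 0.999, 0.0, -0.001]
ft_force: [-8.4, -1.2, 6.1]
opening: -0.002
grasp_force: 4.5
```

Request:
{"api": "servo_tool", "payload": {"plan": [[[1, -0.004, 0, 0, 0, 0, 0], [1, -0.008, 0, 0, 0, 0, 0], [1, -0.012, 0, 0, 0, 0, 0], [1, -0.016, 0, 0, 0, 0, 0], [1, -0.02, 0, 0, 0, 0, 0]]]}}

```text
time: 3.75
position: [0.519, -0.2437, 0.0821]
orientation: [-0.043, 0.999, 0.0, -0.003]
ft_force: [-9.1, -0.2, 6.4]
opening: 0.004
grasp_force: 4.4
```

Request:
{"api": "servo_tool", "payload": {"plan": [[[1, -0.004, 0, 0, 0, 0, 0], [1, -0.008, 0, 0, 0, 0, 0], [1, -0.012, 0, 0, 0, 0, 0], [1, -0.016, 0, 0, 0, 0, 0], [1, -0.02, 0, 0, 0, 0, 0]]]}}

```text
time: 4.25
position: [0.5389, -0.2419, 0.0821]
orientation: [-0.043, 0.999, 0.0, -0.003]
ft_force: [-8.6, 0.8, 6.5]
opening: -0.002
grasp_force: 4.4
```

```bash
python3 - <<'E'
from h import *
s=get_state();print(s["position"],s["ft_force"])
c=snapshot("scene")[:,:,::-1]
cv2.imwrite("pics/c3.png",cv2.resize(c[90:210,280:440],(800,600),interpolation=3))
E
```

```text
[ 0.53894336 -0.24186567  0.08211327] [-8.61871258  0.82477533  6.45993341]
```

View pics/c3.png

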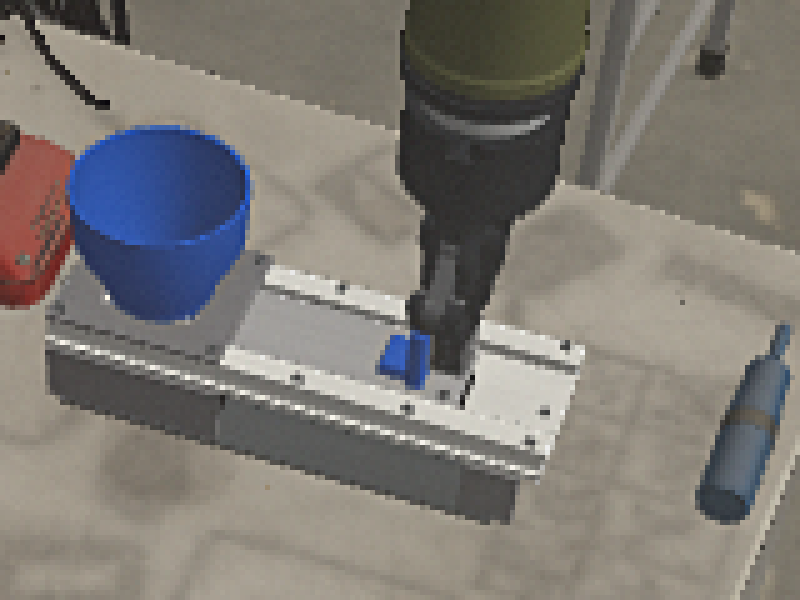

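The gate is sliding along with the fingers, with the paddle now at (420,360). I continue more slowly and watch the force.

Request:
{"api": "servo_tool", "payload": {"plan": [[[1, -0.002, 0, 0, 0, 0, 0], [1, -0.004, 0, 0, 0, 0, 0], [1, -0.006, 0, 0, 0, 0, 0], [1, -0.008, 0, 0, 0, 0, 0], [1, -0.01, 0, 0, 0, 0, 0]]]}}

```text
time: 4.8
position: [0.5489, -0.241, 0.0821]
orientation: [-0.043, 0.999, 0.0, -0.003]
ft_force: [-9.0, 0.4, 6.5]
opening: 0.004
grasp_force: 4.3
```

Request:
{"api": "servo_tool", "payload": {"plan": [[[1, -0.002, 0, 0, 0, 0, 0], [1, -0.003, 0, 0, 0, 0, 0], [1, -0.005, 0, 0, 0, 0, 0], [1, -0.006, 0, 0, 0, 0, 0], [1, -0.006, 0, 0, 0, 0, 0]]]}}

```text
time: 5.3
position: [0.5559, -0.2403, 0.082]
orientation: [-0.044, 0.999, 0.0, -0.002]
ft_force: [-5.3, 0.3, 2.8]
opening: -0.002
grasp_force: 2.7
```

Request:
{"api": "servo_tool", "payload": {"plan": [[[1, -0.001, 0, 0, 0, 0, 0], [1, -0.002, 0, 0, 0, 0, 0], [1, -0.003, 0, 0, 0, 0, 0], [1, -0.004, 0, 0, 0, 0, 0], [1, -0.005, 0, 0, 0, 0, 0]]]}}

```text
time: 5.8
position: [0.5605, -0.2399, 0.0821]
orientation: [-0.044, 0.999, 0.0, -0.002]
ft_force: [-9.5, 0.8, 5.8]
opening: -0.0
grasp_force: 5.0
```

Request:
{"api": "servo_tool", "payload": {"plan": [[[1, -0.001, 0, 0, 0, 0, 0], [1, -0.002, 0, 0, 0, 0, 0], [1, -0.003, 0, 0, 0, 0, 0], [1, -0.004, 0, 0, 0, 0, 0], [1, -0.004, 0, 0, 0, 0, 0]]]}}

```text
time: 6.3
position: [0.5606, -0.24, 0.082]
orientation: [-0.043, 0.999, 0.001, -0.006]
ft_force: [-17.6, 1.3, 12.9]
opening: -0.001
grasp_force: 8.7
```

```bash
python3 - <<'E'
from h import *
s=get_state();print(s["position"],s["ft_force"])
c=snapshot("scene")[:,:,::-1]
cv2.imwrite("pics/c4.png",cv2.resize(c[110:200,280:400],(800,600),interpolation=3))
E
```

```text
[ 0.56064328 -0.2399592   0.08195412] [-17.58674853   1.31434856  12.88771033]
```

View pics/c4.png

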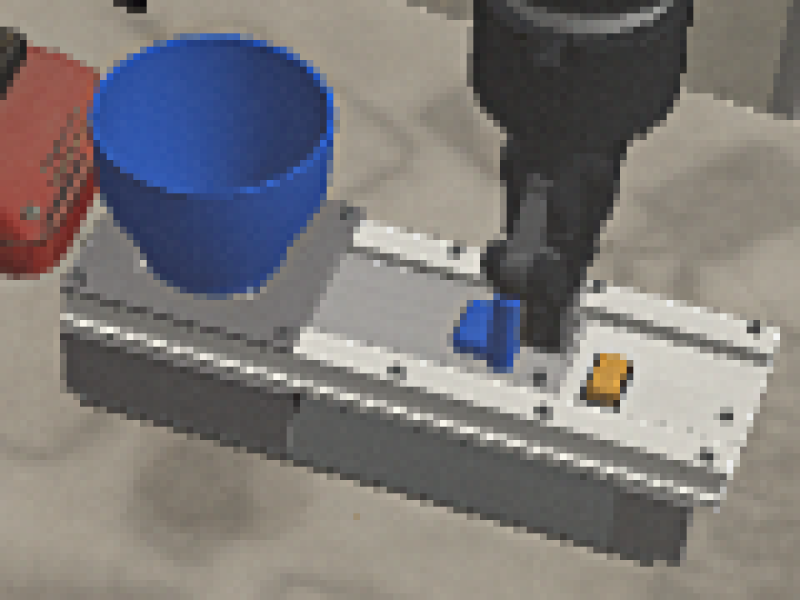

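The force has risen against the hard stop, and the brass catch shows at (608,380) behind the plate's outer edge. I back off a little and lift clear.

Request:
{"api": "servo_tool", "payload": {"plan": [[[1, 0.004, 0, 0, 0, 0, 0], [1, 0.01, 0, 0, 0, 0, 0], [1, 0.013, 0, -0.01, 0, 0, 0], [1, 0.014, 0, -0.04, 0, 0, 0], [1, 0.014, 0, -0.08, 0, 0, 0]]]}}

```text
time: 6.85
position: [0.5518, -0.2404, 0.1624]
orientation: [-0.044, 0.999, 0.001, -0.001]
ft_force: [0.1, -0.4, 0.1]
opening: -0.001
grasp_force: 0.0
```

Request:
{"api": "servo_tool", "payload": {"plan": [[[1, 0.01, 0, -0.04, 0, 0, 0], [1, 0.03, 0, -0.07, 0, 0, 0], [1, 0.05, 0, -0.08, 0, 0, 0], [1, 0.07, 0, -0.08, 0, 0, 0], [1, 0.07, 0, -0.08, 0, 0, 0]]]}}

```text
time: 7.35
position: [0.4809, -0.2479, 0.2441]
orientation: [-0.043, 0.999, -0.001, 0.0]
ft_force: [0.5, -0.9, -0.6]
opening: 0.002
grasp_force: 0.0
```

```bash
python3 - <<'E'
from h import *
s=get_state();print(s["time"],s["position"],s["ft_force"],s["qvel"].round(3))
c=snapshot("scene")[:,:,::-1]
cv2.imwrite("pics/c5.png",cv2.resize(c[100:340,190:430],(600,600),interpolation=3))
E
```

```text
7.35 [ 0.48090455 -0.24787983  0.24409601] [ 0.52646732 -0.88138801 -0.56831903] [-0.019  0.041 -0.022 -0.044 -0.005 -0.006 -0.022]
```

View pics/c5.png

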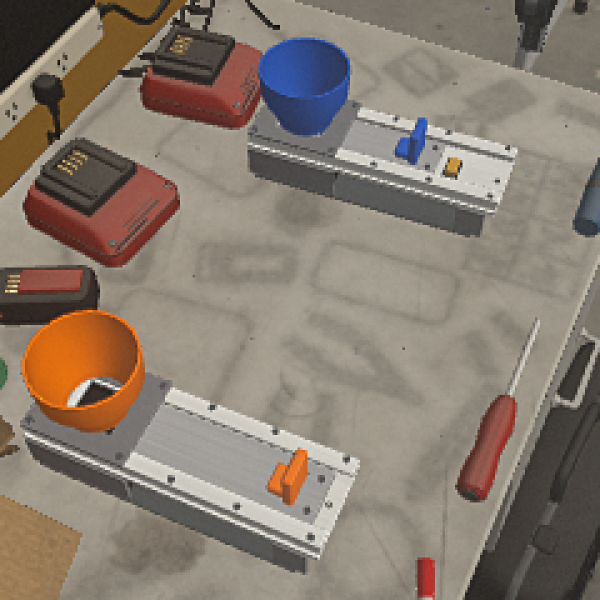

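The blue gate is shut with its catch up at (453,166). The orange gate is still open, with its paddle at (292,477), and the arm is clear.

```bash
python3 -c "from rig import *;print(job_done())"
```

```text
the job is handed in; nothing more can be done
None
```

The blue gate is pushed fully shut to its end stop with the catch sprung up behind it, the orange gate is still open and untouched, and the arm is clear; I handed the job in at about 7.4 s on the robot's clock.

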